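# Shut the file case and pull out its telescoping handle

## Task

Fold the lid of the aluminium file case fully shut, its rim flush on the lower half. Then take the case's yellow handle grip so that its red side button is squeezed in, pull the handle straight out past its first stop to the second stop, and finish there, still gripping the handle at full length with the lid shut. Leave the turntable, the glass pot and the ship hull where they are.

Things in the scene. Friction and masses are not known exactly. Their poses are not given: they have to be found in the camera images.
- case: Lower half of an aluminium file case, 200 (x) x 260 (y) x 60 mm high, lying on the tray and fixed to it (it does not slide). Origin: centre of its underside. Its own -x points out of the face that carries the telescoping handle (the face nearest the robot), its z up; it lies at a varying place and yaw (up to 0.4 rad). The hinge is along its +x face.
- lid (a joint): Lid angle in rad: 0 fully shut on the lower half, grows as the lid opens upward; starts half open (0.45 to 0.9). The lid is the upper half shell, 200 x 260 x 30 mm, 0.35 kg, with a stiff hinge (about 0.6 Nm of friction): it stays at any angle until pushed; pushing down near its free edge takes under 6 N.
- lid_press (a point): Point on the lid's outer (top) face, on the middle line, 175 mm from the hinge line and 25 mm short of the free edge: a good place to push it down. It is 30 mm off the lid's rim plane, so with the lid shut it is 90 mm above the tray, at x = -75 mm in the case's frame.
- hinge (a point): Middle of the lid's hinge line, which runs along the case's y: at x = +100 mm, z = 60 mm in the case's frame (at rim height).
- grip: Yellow grip at the end of the telescoping rod: a block 60 (x) x 30 (y) x 26 mm (z) with dark end bands. Origin: its centre, 45 mm above the tray and, when home, 45 mm out from the case's front face; axes parallel to the case's. It is pulled along its own -x. Its flat sides face +y and -y; squeezing it across y at its centre, from above, pushes the button in.
- pull_handle (a joint): How far the telescoping handle is pulled out, m: 0 home, first stop 0.05, second stop (hard end, full length) 0.10. Locked (1.5 mm of play) at home and at each stop while the button is out; with the button in it slides with 3 to 5 N, and a light spring draws it home. If the button is let go between stops, it pops out and locks at the next stop.
- button (a joint): Travel of the red button, m: 0 out, 0.008 fully in (flush with the grip). It unlocks the handle beyond 0.004 and takes 1 N at first to 5 N fully in. It sits at the centre of the grip's +y side, face 24 (x) x 18 (z) mm, standing 8 mm proud, so that grip and button together measure 38 mm across y; it moves along the grip's -y.
- turntable: Bystander, loose: white plastic turntable, 176 mm in diameter, 30 mm high; origin at the centre of its underside.
- glass_pot: Bystander, loose: clear glass pot with a metal twist cap, 76 mm in diameter, 92 mm high; origin at the centre of its underside.
- ship_hull: Bystander, loose: beige plastic ship hull, about 162 x 62 x 59 mm high, bow to its +x; origin at the underside, amidships.

How it is judged:
On the way, in this order (a step that is already met when the one before it is completed fails the run):
1. the lid is fully shut, with the handle still home (value of joint lid below 0.02 rad and value of joint pull_handle below 0.008 m), for 0.2 s.
2. the button is squeezed in and the gripped handle is on its way out (value of joint button above 0.0035 m and value of joint pull_handle above 0.015 m and contact force between the fingers and grip above 1 N), for 0.05 s.
At the end, for the whole second after the job is handed in: The lid is shut to within 0.02 rad, the handle stands still at its second stop (pulled out more than 95 of 100 mm), and the fingers still hold the grip (contact force over 3 N) (value of joint lid below 0.02 rad and value of joint pull_handle above 0.095 m and velocity of joint pull_handle between -0.01 and 0.01 m/s and contact force between the fingers and grip above 3 N); the arm keeps its last pose, push and grip.
It fails at once if a bystander was moved by more than 15 mm (distance of any of turntable, glass_pot, ship_hull from where it was at the start of the episode above 0.015 m).
It fails at once if the locked handle was forced out without the button in (value of joint button below 0.002 m and (value of joint pull_handle between 0.005 and 0.045 m or value of joint pull_handle between 0.055 and 0.095 m)).
It also fails if it takes over 48 s, if anything falls off the work surface, if the arm or the gripper's body presses on something with over 40 N, if the wrist force passes 120 N, or if a joint passes its speed limit or range.

## Robot

A 7-joint arm with a two-finger parallel gripper is mounted at the origin on the work surface. World frame = base frame: x ahead of the robot, y to its left, z up, the work surface at z = 0. Lengths are in m, angles in rad, forces in N, time in s.
With the tool pointing down it reaches from about 0.375 to 0.925 m from the base axis. Payload 3.1 kg.
Tool frame: the origin (TCP) lies midway between the tips of the shut fingers; the grasp point (between the pads) lies 19 mm behind it; y points along the fingers, x is the direction in which the jaws open and shut, and the axes are right-handed (so a half turn about y gives the same grasp; the last joint's range is limited). The gripper opens to 85 mm and grips with 20 to 120 N. Pads are 22 mm wide; open, the fingers measure 114 mm over their backs; the gripper's body (76 mm by 85 mm) begins 54 mm behind the grasp point. The pads swing forward as they close: fully open they stand 13 mm farther back than shut.
Start: joints at [1.02, 0.383, 0.044, 1.598, -0.018, 1.161, -0.05], TCP at [0.284, -0.584, 0.231] pointing down, gripper open.
Joint ranges: [-2.61, 2.61], [-0.41, 2.15], [-1.48, 1.57], [0, 2.5], [-1.57, 4.71], [0.05, 1.97], [-2.85, 2.85]. Speed limits (rad/s): [2.79, 2.79, 3.14, 3.14, 3.14, 3.14, 3.14].

## Interface

Orientations are given as a rotation vector (axis times angle).
In Python, from station import sensors, optics, ticket gives the robot as it stands.
- The arm moves only by the tool move_arm, never from a script. Its argument "rows" is a list of rows, each a list of 2 entries, a list of its own where there are three numbers: the shift along the tool's x, y, z in units of 25 mm (1.0 is 25 mm), then the turn, a rotation vector about the tool's x, y, z in degrees. A call has 1 to 8 rows; each row shifts and turns the pose as measured when the row begins, along the tool's axes as they then stand; what a row does not reach is not made up. A row lasts 1/12 s, in which the tool goes at most 41.7 mm and 7.16 degrees, less where a joint would pass 70% of its speed; a pose out of reach is approached as far as the arm can. A call is refused whole if a number of a shift passes 1 or a number of a turn 7.16, either way. A call with a gripper value outside its range is refused whole. "jaw" is the finger opening in mm, from 0 to 85.4, set as the call begins (left out, the last holds). The fingers move at their own pace and stop on an object; the grip force is fixed at half the most. Time passes only in rows, so rows that do not move let the fingers close. It gives the time, the measured TCP pose, the force and the opening at its end, in the units of the state.
- sensors.read_state(): the state, without advancing time (a new reading comes with each control period).
- optics.get_image(name): name is "scene" or "top" or "wrist"; returns the picture (400x640x3 uint8, red, green, blue); there is no depth.
- optics.camera_params(name): a dict with "fx", "fy", "cx", "cy" (pixels), "R" (3x3) and "t" (3): a world point X has camera coordinates R X + t; the wrist camera has in their place "tool_from_camera" (4x4, takes a point from camera to tool coordinates, whose origin is the TCP and whose axes are the tool frame's). Camera axes: x right, y down, z forward; pixel columns grow to the right and rows downward; lengths in m; the calibration is good to about 2 mm. The wrist camera is an equidistant fisheye: a pixel r from the principal point sees the ray r / f radians off the axis. A picture is of the moment at which its call begins: read the wrist's pose just before it. camera_params takes no time and is no camera call.
- ticket.close_job(): hands the job in, once; it reports no verdict.
The state is a dict: "clock": time; "q": joint angles; "qd": joint speeds; "joint_torque": joint torques, N m; "ee_pos": TCP position; "eef_rot": TCP orientation; "wrist_force": force on the tool from outside, world axes, zero at the start; "ft_torque": the same for the moment, N m; "finger_gap": finger opening in m.
Only numpy, scipy, OpenCV 4.12 (cv2) and the standard library are available. Lean on these libraries where they do the work, as an engineer would, in place of code of your own. Each camera call takes 0.05 s, during which the arm holds its last target.

## Working session

There is one attempt and no reset: what is moved stays moved. The work goes in short steps, Python scripts to look and compute and a tool call to move; the robot and the scene stay as the last step left them, time stands still between calls to the robot, and variables do not carry over. Pictures are saved under pics/ and viewed, and the job is handed in when it is done.

Besides the shell and the picture viewer there is one more tool, called after ">>>" in YAML: its name, and indented under it one key for each argument. move_arm: Moves the arm, as the interface text tells. Its arguments: {"type":"object","properties":{"rows":{"type":"array"},"jaw":{"type":"number"}},"required":["rows"]}

```bash
mkdir -p pics; ls; python3 - <<'E'
from station import sensors, optics
import cv2
s=sensors.read_state(); print({k:s[k] for k in ("clock","ee_pos","eef_rot","finger_gap","wrist_force")})
for n in("scene","top","wrist"):
    cv2.imwrite(f"pics/{n}0.png",optics.get_image(n)[:,:,::-1]); print(n,optics.camera_params(n))
E
```

```text
pics
{'clock': 0.0, 'ee_pos': array([ 0.28391722, -0.58364952,  0.22985491]), 'eef_rot': array([-1.38878842,  0.87122514, -0.86738572]), 'finger_gap': 0.0856468923606406, 'wrist_force': array([-0.395666  , -0.50102406,  0.43365024])}
scene {'fx': 397.80551757956255, 'fy': 397.80551757956255, 'cx': 321.91250267304395, 'cy': 206.57216783832018, 'R': array([[ 0.03050248,  0.99944255, -0.01357158],
       [ 0.65731339, -0.03028608, -0.75300854],
       [-0.75299981,  0.01404785, -0.65787077]]), 't': array([-0.01878625, -0.33223392,  1.61432077])}
top {'fx': 410.55395486669835, 'fy': 410.55395486669835, 'cx': 317.32424945956615, 'cy': 198.07336858194694, 'R': array([[-6.30783248e-04, -9.99888679e-01,  1.49074588e-02],
       [-9.88290757e-01, -1.65126877e-03, -1.52573436e-01],
       [ 1.52581067e-01, -1.48291445e-02, -9.88179697e-01]]), 't': array([-0.01222475,  0.5852102 ,  1.19201083])}
wrist {'fx': 309.70691628693146, 'fy': 309.70691628693146, 'cx': 319.44824613550645, 'cy': 197.78239429056546, 'tool_from_camera': array([[ 9.99999383e-01,  4.27620996e-04,  1.02511160e-03,
         6.71690720e-04],
       [-8.42549513e-04, -3.09342318e-01,  9.50950378e-01,
        -1.41809183e-01],
       [ 7.23756746e-04, -9.50950655e-01, -3.09341767e-01,
         7.79216875e-02],
       [ 0.00000000e+00,  0.00000000e+00,  0.00000000e+00,
         1.00000000e+00]])}
```

View pics/scene0.png

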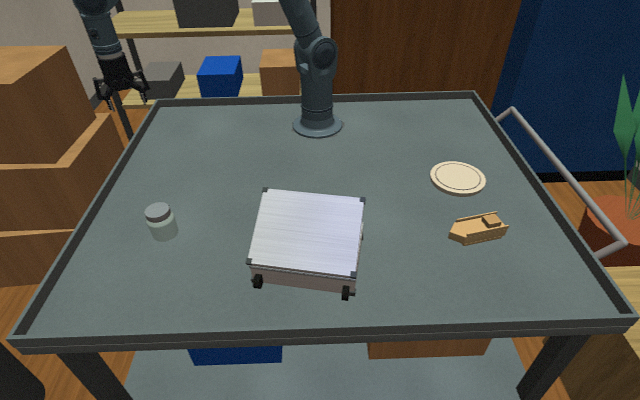

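View pics/top0.png

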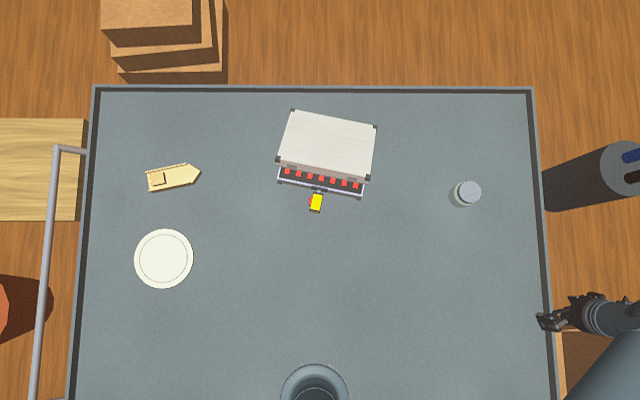

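```bash
python3 - <<'E'
import numpy as np
from scipy.spatial.transform import Rotation as R
print(R.from_rotvec([-1.38878842,  0.87122514, -0.86738572]).as_matrix().round(3))
E
```

```text
[[ 0.438 -0.001  0.899]
 [-0.899  0.002  0.438]
 [-0.003 -1.    -0.   ]]
```

The scene picture shows the half-open case at about (305,240), the pot on the left at (160,222), and the turntable and hull on the right. The top picture shows the case at about (325,150), with the yellow grip at (316,203) and its red button towards the image left (+y). I'll enlarge that area.

```bash
python3 - <<'E'
import cv2
a=cv2.imread("pics/top0.png")[100:220,260:390]; cv2.imwrite("pics/top0c.png",cv2.resize(a,None,fx=5,fy=5,interpolation=cv2.INTER_CUBIC)[:600])
a=cv2.imread("pics/scene0.png")[180:305,240:375]; cv2.imwrite("pics/scene0c.png",cv2.resize(a,None,fx=4.8,fy=4.8,interpolation=cv2.INTER_CUBIC))
E
```

```text
(no output)
```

View pics/top0c.png

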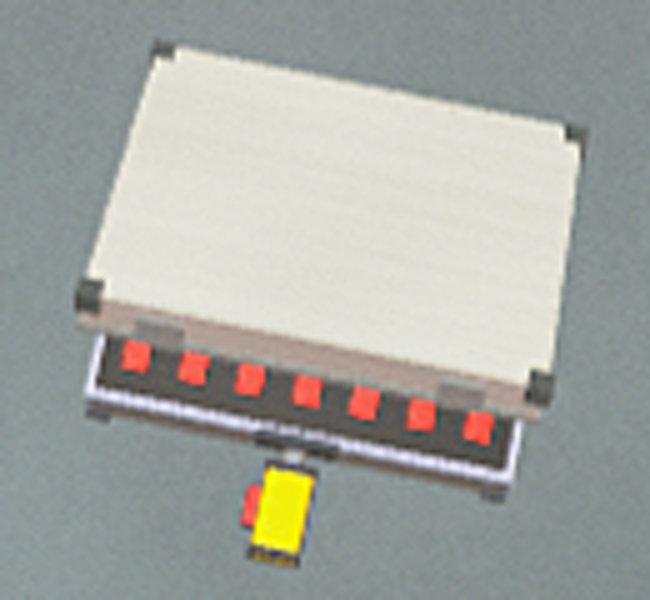

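View pics/scene0c.png

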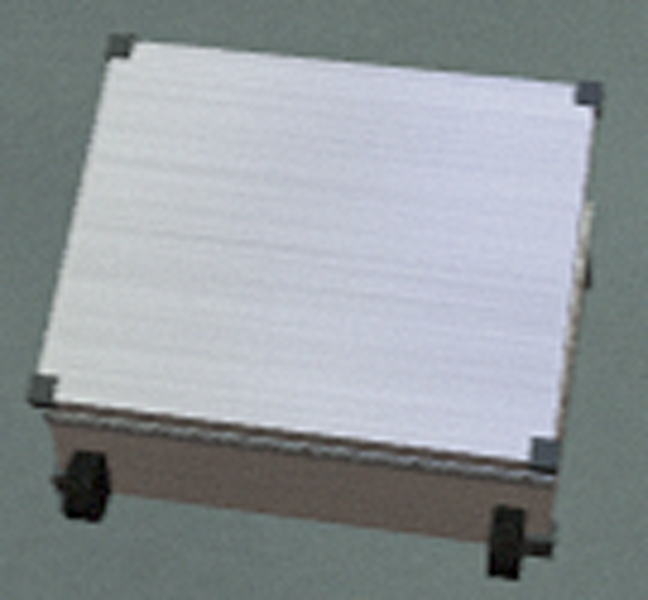

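```bash
cat > h.py <<'E'
import numpy as np
from scipy.optimize import least_squares
from station import optics
CP={n:optics.camera_params(n) for n in("scene","top")}
def proj(n,X):
    c=CP[n]; p=X@c["R"].T+c["t"]; return np.c_[c["fx"]*p[:,0]/p[:,2]+c["cx"],c["fy"]*p[:,1]/p[:,2]+c["cy"]]
def case2w(P,p):
    c,s=np.cos(p[2]),np.sin(p[2]); P=np.atleast_2d(P)
    return np.c_[p[0]+c*P[:,0]-s*P[:,1],p[1]+s*P[:,0]+c*P[:,1],P[:,2]]
def lid(s,y,n,th): return [.1-s*np.cos(th)+n*np.sin(th),y,.06+s*np.sin(th)+n*np.cos(th)]
E
python3 - <<'E'
from h import *
top=np.array([[88,395],[513,482],[265,462],[316,466],[78,303],[551,398],[152,42],[587,128]])
top=(top+.5)/5-.5+[260,100]
sc=np.array([[108,35],[602,85],[30,402],[557,465]]); sc=(sc+.5)/4.8-.5+[240,180]
def res(p):
    t=p[3]
    A=np.array([[-.1,.13,.06],[-.1,-.13,.06],[-.115,.015,.058],[-.115,-.015,.058],lid(.2,.13,.03,t),lid(.2,-.13,.03,t),lid(0,.13,.03,t),lid(0,-.13,.03,t)])
    B=np.array([lid(.2,-.13,.03,t),lid(.2,.13,.03,t),lid(0,-.13,.03,t),lid(0,.13,.03,t)])
    return np.r_[(proj("top",case2w(A,p))-top).ravel(),(proj("scene",case2w(B,p))-sc).ravel()]
r=least_squares(res,[.6,0,0,.6],loss="soft_l1"); p=r.x
print(p,r.fun.reshape(-1,2).round(1))
print("press",case2w(lid(.175,0,.03,p[3]),p),"shut",case2w([-.075,0,.09],p),"grip",case2w([-.145,0,.045],p))
for t in(p[3],.4,.2,.1,0):print(t,case2w(lid(.175,0,.03,t),p))
E
```

```text
[ 0.71408372 -0.03650089 -0.19497355  0.43526117] [[-0.7  0.2]
 [-0.3 -0.5]
 [ 0.6 -0.9]
 [ 0.3  0.3]
 [ 0.3 -0.5]
 [-0.9 -1.3]
 [ 0.5  0.9]
 [-1.5  0.2]
 [ 0.9  1. ]
 [-1.7  0.1]
 [ 0.3 -1.1]
 [-1.2 -1.2]]
press [[ 0.66892235 -0.02758231  0.16099106]] shut [[ 0.64050476 -0.02197034  0.09      ]] grip [[ 0.57183106 -0.0084085   0.045     ]]
0.4352611713392592 [[ 0.66892235 -0.02758231  0.16099106]]
0.4 [[ 0.66551854 -0.02691012  0.15578004]]
0.2 [[ 0.64977417 -0.02380089  0.12416913]]
0.1 [[ 0.64430072 -0.02271998  0.10732097]]
0 [[ 0.64050476 -0.02197034  0.09      ]]
```

>>> move_arm:
  rows:
    - [[-0.6, 0, 0.3], [0, 6.2, 0]]
    - [[-1, 0, 0.6], [0, 6.2, 0]]
    - [[-1, 0, 0.6], [0, 6.2, 0]]
    - [[-1, 0, 0.6], [0, 6.2, 0]]
    - [[-1, 0, 0.6], [0, 6.2, 0]]
    - [[-1, 0, 0.6], [0, 6.2, 0]]
  jaw: 0

```text
clock: 0.65
ee_pos: [0.3354, -0.4378, 0.2262]
eef_rot: [-1.09, 1.394, -1.383]
wrist_force: [1.3, -0.0, -1.0]
finger_gap: 0.0121
```

```bash
cat > tf.py <<'E'
import sys
from h import *
from scipy.spatial.transform import Rotation as R
from station import sensors
P=[ 0.71408372,-0.03650089,-0.19497355]
def need(target,yaw=P[2]):
    s=sensors.read_state(); M=R.from_rotvec(s["eef_rot"])
    c,n=np.cos(yaw),np.sin(yaw)
    T=R.from_matrix(np.array([[n,0,c],[-c,0,n],[0,-1,0]]))
    print("t",round(s["clock"],2),"pos",s["ee_pos"].round(4),"F",s["wrist_force"].round(1),"gap",round(s["finger_gap"],4),"q",s["q"].round(2))
    print("shift units",(M.inv().apply(np.array(target)-s["ee_pos"])/.025).round(2),"turn deg",np.degrees((M.inv()*T).as_rotvec()).round(2))
if __name__=="__main__": need([float(a) for a in sys.argv[1:4]])
E
python3 tf.py .665 -.027 .20
```

```text
t 0.65 pos [ 0.3354 -0.4378  0.2262] F [ 1.3 -0.  -1. ] gap 0.0121 q [ 0.78  0.21  0.07  1.84 -0.01  1.1  -0.97]
shift units [-19.14   0.95   8.82] turn deg [ 0.51 -2.85  0.03]
```

>>> move_arm:
  rows:
    - [[-1, -0.1, 0.45], [0.5, -2.8, 0]]
    - [[-1, 0, 0.45], [0, 0, 0]]
    - [[-1, 0, 0.45], [0, 0, 0]]
    - [[-1, 0, 0.45], [0, 0, 0]]
    - [[-1, 0, 0.45], [0, 0, 0]]
    - [[-1, 0, 0.45], [0, 0, 0]]
    - [[-1, 0, 0.45], [0, 0, 0]]
    - [[-1, 0, 0.45], [0, 0, 0]]

```text
clock: 1.32
ee_pos: [0.4665, -0.2486, 0.2263]
eef_rot: [-1.11, 1.358, -1.352]
wrist_force: [0.8, -0.3, 0.0]
finger_gap: 0.0002
```

>>> move_arm:
  rows:
    - [[-1, 0, 0.45], [0, 0, 0]]
    - [[-1, 0, 0.45], [0, 0, 0]]
    - [[-1, 0, 0.45], [0, 0, 0]]
    - [[-1, 0, 0.45], [0, 0, 0]]
    - [[-1, 0, 0.45], [0, 0, 0]]
    - [[-1, 0, 0.45], [0, 0, 0]]

```text
clock: 1.82
ee_pos: [0.5641, -0.1074, 0.2242]
eef_rot: [-1.112, 1.362, -1.35]
wrist_force: [0.8, 0.3, 0.4]
finger_gap: 0.0
```

```bash
python3 tf.py .665 -.027 .20
```

```text
t 1.82 pos [ 0.5641 -0.1074  0.2242] F [0.8 0.3 0.4] gap 0.0 q [ 0.3   0.26 -0.21  1.78  0.06  1.12 -1.7 ]
shift units [-3.95  0.95  3.32] turn deg [ 0.44 -0.29 -0.05]
```

>>> move_arm:
  rows:
    - [[-0.9, 0, 0.75], [0, 0, 0]]
    - [[-0.9, 0, 0.75], [0, 0, 0]]
    - [[-0.9, 0, 0.75], [0, 0, 0]]
    - [[-0.9, 0, 0.75], [0.4, -0.3, 0]]
    - [[-0.3, 0, 0.3], [0, 0, 0]]
    - [[0, 0, 0], [0, 0, 0]]

```text
clock: 2.32
ee_pos: [0.6682, -0.0146, 0.2204]
eef_rot: [-1.116, 1.35, -1.337]
wrist_force: [0.4, 0.4, 0.7]
finger_gap: 0.0002
```

```bash
python3 tf.py .665 -.027 .165; python3 - <<'E'
from station import optics
import cv2
cv2.imwrite("pics/w1.png",optics.get_image("wrist")[:,:,::-1])
E
```

```text
t 2.32 pos [ 0.6682 -0.0146  0.2204] F [0.4 0.4 0.7] gap 0.0002 q [ 0.15  0.44 -0.24  1.54  0.11  1.17 -1.87]
shift units [ 0.52  2.21 -0.02] turn deg [ 0.3   0.61 -0.29]
```

View pics/w1.png

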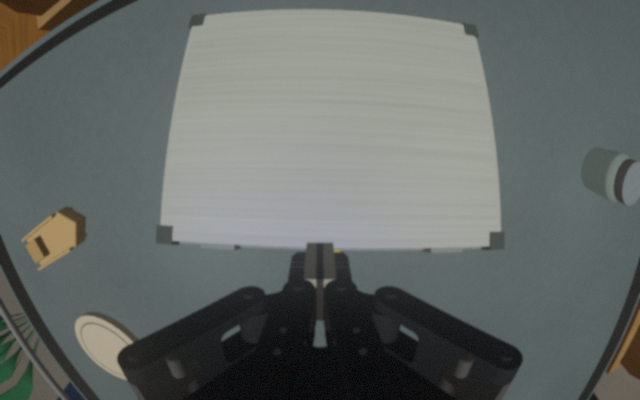

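>>> move_arm:
  rows:
    - [[0.4, 0.6, -0.4], [0, 0.6, 0]]
    - [[0, 0.6, 0], [0, 0, 0]]
    - [[0, 0.5, 0], [0, 0, 0]]
    - [[0, 0.4, 0], [0, 0, 0]]
    - [[0, 0.4, 0], [0, 0, 0]]
    - [[0, 0.4, 0], [0, 0, 0]]

```text
clock: 2.87
ee_pos: [0.6522, -0.032, 0.1484]
eef_rot: [-1.108, 1.361, -1.357]
wrist_force: [-1.1, 0.1, 1.0]
finger_gap: 0.0001
```

```bash
python3 tf.py .657 -.025 .09
```

```text
t 2.87 pos [ 0.6522 -0.032   0.1484] F [-1.1  0.1  1. ] gap 0.0001 q [ 0.16  0.48 -0.23  1.65  0.12  1.03 -1.88]
shift units [-0.31  2.34  0.14] turn deg [ 0.2  -0.58  0.01]
```

```bash
python3 - <<'E'
from station import optics
import cv2
cv2.imwrite("pics/w2.png",optics.get_image("wrist")[:,:,::-1])
a=optics.get_image("top")[100:220,260:390,::-1]; cv2.imwrite("pics/top2c.png",cv2.resize(a,None,fx=5,fy=5,interpolation=cv2.INTER_CUBIC))
E
```

```text
(no output)
```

View pics/w2.png

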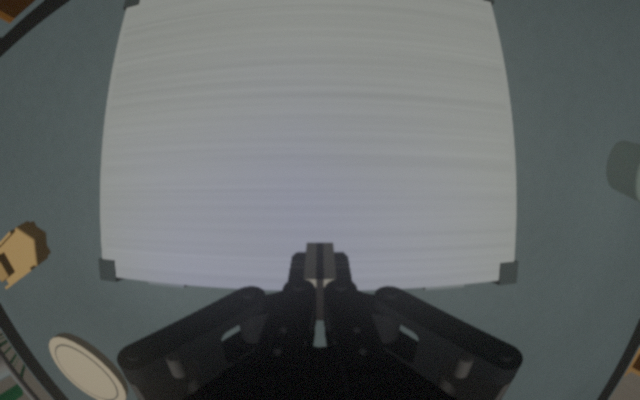

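View pics/top2c.png

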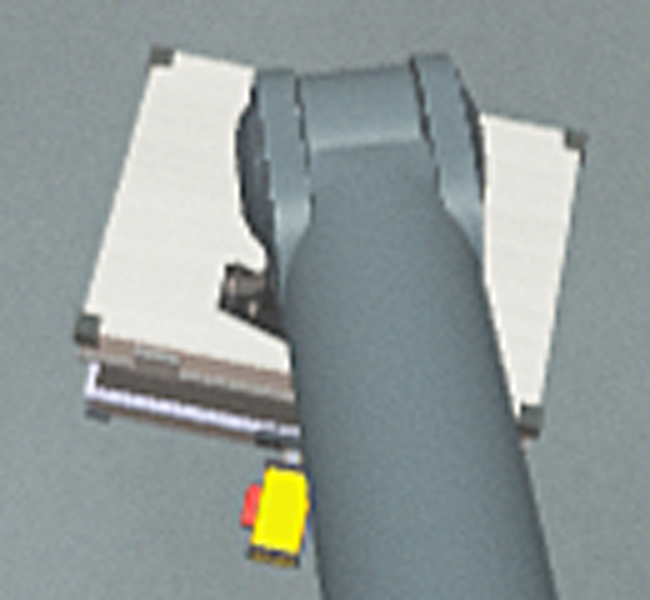

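The wrist view shows the closed tips at (320,248), on the lid and about 35 px inside the free edge at row 288. In the top view the lid has come partway down, so pushing works and I'll continue.

>>> move_arm:
  rows:
    - [[0, 0.4, 0], [0, 0, 0]]
    - [[0, 0.4, 0], [0, 0, 0]]
    - [[0, 0.4, 0], [0, 0, 0]]
    - [[0, 0.4, 0], [0, 0, 0]]

```text
clock: 3.3
ee_pos: [0.6535, -0.0317, 0.1072]
eef_rot: [-1.106, 1.359, -1.358]
wrist_force: [-0.8, 0.5, 0.3]
finger_gap: 0.0002
```

>>> move_arm:
  rows:
    - [[0, 0.3, 0], [0, 0, 0]]
    - [[0, 0.3, 0], [0, 0, 0]]

```text
clock: 3.47
ee_pos: [0.6525, -0.0314, 0.0896]
eef_rot: [-1.109, 1.361, -1.356]
wrist_force: [-9.1, -0.2, 71.3]
finger_gap: 0.0
```

>>> move_arm:
  rows:
    - [[0, 0, 0], [0, 0, 0]]
    - [[0, 0.05, 0], [0, 0, 0]]
    - [[0, 0.05, 0], [0, 0, 0]]

```text
clock: 3.72
ee_pos: [0.6528, -0.0313, 0.0902]
eef_rot: [-1.111, 1.361, -1.356]
wrist_force: [-3.9, 0.8, 9.9]
finger_gap: 0.0002
```

Rested at z≈0.090 with about 10 N of force, which matches the shut height. Next I lift off and move back above the grip.

>>> move_arm:
  rows:
    - [[0, -0.6, 0], [0, 0, 0]]
    - [[0, -1, 0], [0, 0, 0]]
    - [[0, -1, 0], [0, 0, 0]]
    - [[0, -1, -0.5], [0, 0, 0]]
    - [[0, 0, -1], [0, 0, 0]]
    - [[0, 0, -1], [0, 0, 0]]
    - [[0, 0, -0.7], [0, 0, 0]]
    - [[0, 0, 0], [0, 0, 0]]
  jaw: 85

```text
clock: 4.38
ee_pos: [0.5743, -0.0151, 0.1785]
eef_rot: [-1.11, 1.36, -1.357]
wrist_force: [-0.3, 0.3, -0.5]
finger_gap: 0.0846
```

```bash
python3 tf.py .572 -.0084 .13; python3 - <<'E'
from station import optics
import cv2
i=optics.get_image("wrist")[:,:,::-1]
cv2.imwrite("pics/w3.png",i); cv2.imwrite("pics/w3c.png",cv2.resize(i[200:320,240:400],None,fx=5,fy=5,interpolation=cv2.INTER_CUBIC))
a=optics.get_image("top")[100:220,260:390,::-1]; cv2.imwrite("pics/top3c.png",cv2.resize(a,None,fx=5,fy=5,interpolation=cv2.INTER_CUBIC))
E
```

```text
t 4.38 pos [ 0.5743 -0.0151  0.1785] F [-0.3  0.3 -0.5] gap 0.0846 q [ 0.17  0.31 -0.25  1.82  0.09  1.03 -1.9 ]
shift units [-0.25  1.94 -0.13] turn deg [ 0.23 -0.52  0.12]
```

View pics/w3.png

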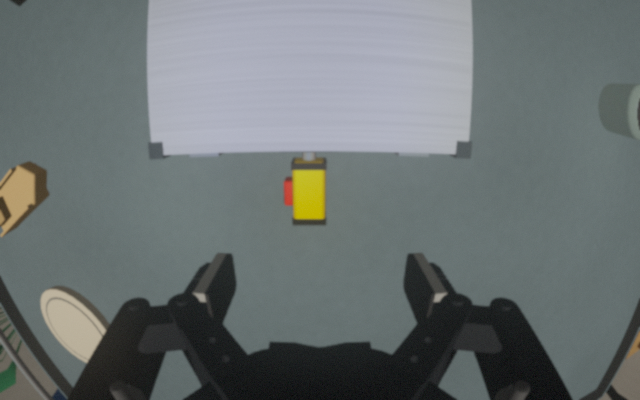

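View pics/w3c.png

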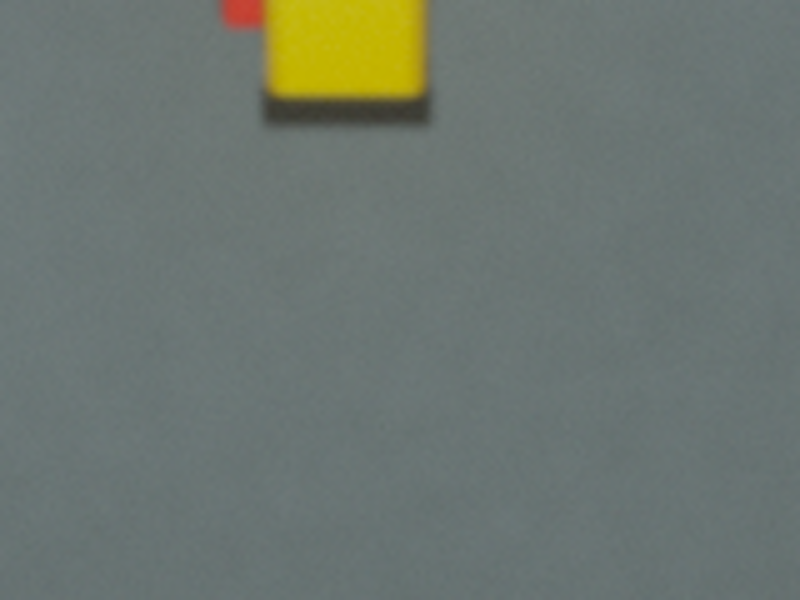

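View pics/top3c.png

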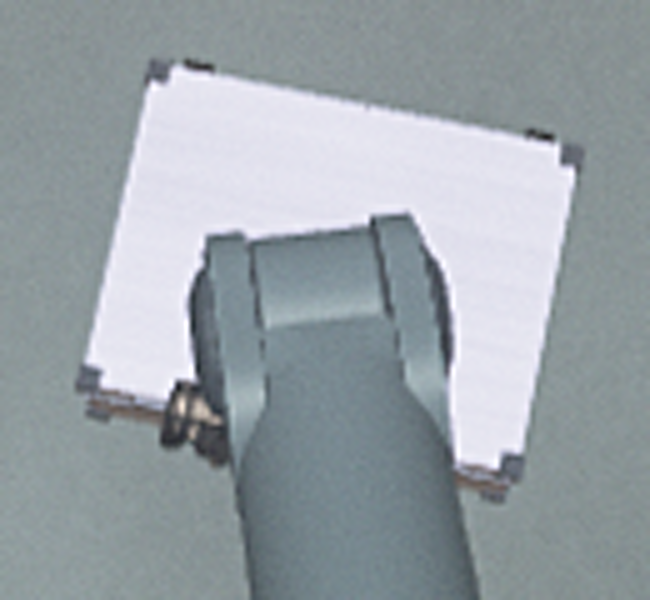

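The top view shows the lid shut. In the wrist view the grip spans about (293..326, 157..225), with the red button on its left side, and the case edges run along the image axes.

```bash
cat >> tf.py <<'E'
def wray(px,z):
    s=sensors.read_state(); M=R.from_rotvec(s["eef_rot"]).as_matrix(); c=optics.camera_params("wrist"); out=[]
    for u,v in px:
        d=np.array([u-c["cx"],v-c["cy"]]); r=np.hypot(*d); a=r/c["fx"]
        ray=np.r_[np.sin(a)*d/max(r,1e-9),np.cos(a)]
        T=c["tool_from_camera"]; o=M@T[:3,3]+s["ee_pos"]; w=M@T[:3,:3]@ray
        out.append(o+w*(z-o[2])/w[2])
    return np.array(out)
E
python3 - <<'E'
from tf import *
g=wray([[293,224],[326,224],[325.5,157.5],[292.5,157.5]],.058); print(g.round(4), g.mean(0))
a=g[3:4].mean(0)-g[0]; print(np.linalg.norm(g[0]-g[1]),np.linalg.norm(g[1]-g[2]))
e=wray([[149,157.5],[470.5,157.5]],.09); print(e,np.linalg.norm(e[1]-e[0])); d=e[0]-e[1]; yaw=np.arctan2(-d[0],d[1]); print(yaw)
m=e.mean(0); print("grip from lid edge",m[:2]-.045*np.array([np.cos(yaw),np.sin(yaw)]))
E
```

```text
[[ 0.5504  0.0127  0.058 ]
 [ 0.5442 -0.0171  0.058 ]
 [ 0.6049 -0.0288  0.058 ]
 [ 0.6108 -0.001   0.058 ]] [ 0.57756862 -0.00855287  0.058     ]
0.030403652748191245 0.06182256523900837
[[ 0.64432846  0.1142998   0.09      ]
 [ 0.58930594 -0.14676619  0.09      ]] 0.2668012962526266
-0.2077209238051015
grip from lid edge [ 0.57278454 -0.00695283]
```

>>> move_arm:
  rows:
    - [[-0.28, 0.5, 0], [0.2, 0, 0]]
    - [[0, 1, 0], [0, 0, 0]]
    - [[0, 1, 0], [0, 0, 0]]
    - [[0, 1, 0], [0, 0, 0]]
    - [[0, 0.8, 0], [0, 0, 0]]
    - [[0, 0.5, 0], [0, 0, 0]]
    - [[0, 0, 0], [0, 0, 0]]

```text
clock: 5.07
ee_pos: [0.5936, -0.0121, 0.0541]
eef_rot: [-1.089, 1.346, -1.371]
wrist_force: [0.5, 0.5, -0.3]
finger_gap: 0.0853
```

```bash
python3 tf.py .575 -.0083 .022;  python3 - <<'E'
from tf import *
import cv2
i=optics.get_image("wrist")[:,:,::-1]
cv2.imwrite("pics/w4.png",i)
E
```

```text
t 5.07 pos [ 0.5936 -0.0121  0.0541] F [ 0.5  0.5 -0.3] gap 0.0853 q [ 0.14  0.49 -0.23  1.86  0.16  0.78 -1.96]
shift units [ 0.01  1.27 -0.78] turn deg [-1.12 -0.79 -0.08]
```

View pics/w4.png

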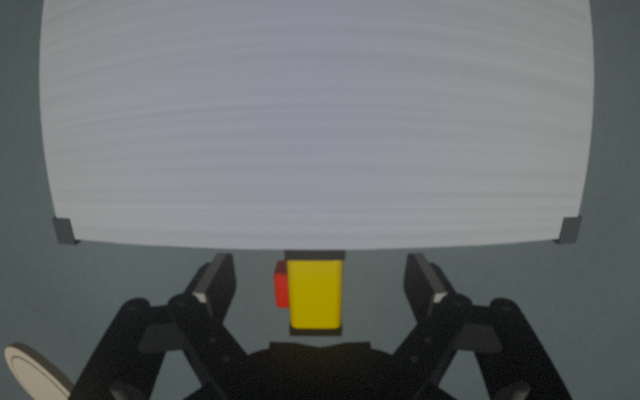

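>>> move_arm:
  rows:
    - [[0, 0, -0.5], [-1.1, 0, 0]]
    - [[0, 0, -0.3], [0, 0, 0]]
    - [[0, 0, 0], [0, 0, 0]]

```text
clock: 5.37
ee_pos: [0.5763, -0.0081, 0.056]
eef_rot: [-1.098, 1.361, -1.362]
wrist_force: [-0.6, -0.8, -1.0]
finger_gap: 0.0848
```

```bash
python3 tf.py .575 -.0083 .022;  python3 - <<'E'
from tf import *
import cv2
i=optics.get_image("wrist")[:,:,::-1]
cv2.imwrite("pics/w5.png",cv2.resize(i[180:380,180:460],None,fx=2.8,fy=2.8))
E
```

```text
t 5.37 pos [ 0.5763 -0.0081  0.056 ] F [-0.6 -0.8 -1. ] gap 0.0848 q [ 0.14  0.47 -0.24  1.89  0.15  0.79 -1.96]
shift units [ 0.02  1.36 -0.05] turn deg [-0.17 -0.87 -0.16]
```

View pics/w5.png

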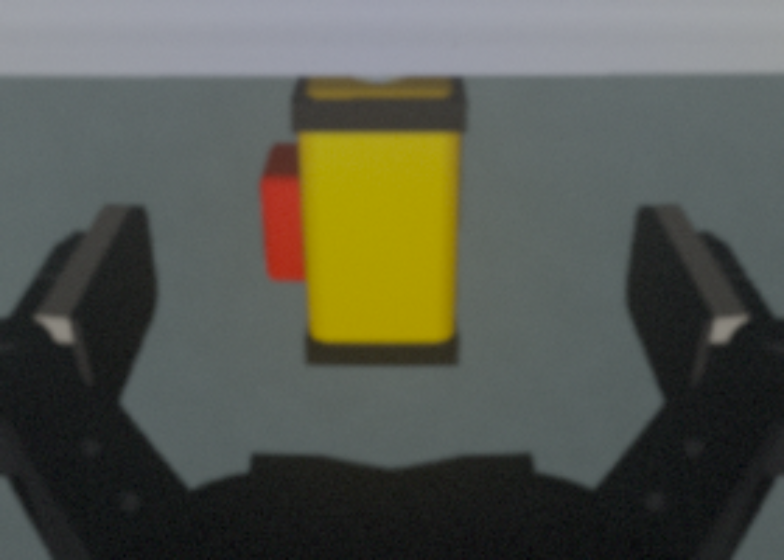

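```bash
python3 - <<'E'
from tf import *
c=np.array([[306,364],[458,364],[466,98],[293,98],[307,343],[300,130]])/2.8+180
g=wray(c,.058);print(g.round(4),g[:4].mean(0))
y=-.2;s=sensors.read_state()["ee_pos"]
A=np.array([[np.cos(y),np.sin(y)],[-np.sin(y),np.cos(y)]])
print("grip minus tcp in case axes",((g[:,:2]-s[:2])@A.T).round(4),((g[:4].mean(0)-s)[:2]@A.T).round(4))
E
```

```text
[[ 0.547   0.0141  0.058 ]
 [ 0.5408 -0.0161  0.058 ]
 [ 0.5978 -0.0277  0.058 ]
 [ 0.604   0.0018  0.058 ]
 [ 0.5523  0.0125  0.058 ]
 [ 0.5979  0.0021  0.058 ]] [ 0.57239291 -0.00696383  0.058     ]
grip minus tcp in case axes [[-0.0339  0.0159]
 [-0.034  -0.0149]
 [ 0.0241 -0.0149]
 [ 0.0244  0.0152]
 [-0.0284  0.0154]
 [ 0.0183  0.0142]] [-0.0049  0.0003]
```

>>> move_arm:
  rows:
    - [[0, 0.4, -0.18], [0, 0, 0]]
    - [[0, 0.4, -0.04], [0, 0, 0]]
    - [[0, 0.35, -0.04], [0, 0, 0]]
    - [[0, 0.2, 0], [0, 0, 0]]
    - [[0, 0, 0], [0, 0, 0]]

```text
clock: 5.83
ee_pos: [0.5728, -0.0066, 0.0227]
eef_rot: [-1.091, 1.354, -1.365]
wrist_force: [0.1, 0.6, 0.5]
finger_gap: 0.085
```

```bash
python3 tf.py .572 -.0074 .022
```

```text
t 5.83 pos [ 0.5728 -0.0066  0.0227] F [0.1 0.6 0.5] gap 0.085 q [ 0.13  0.52 -0.22  1.92  0.17  0.71 -1.98]
shift units [ 0.04  0.03 -0.03] turn deg [-0.67 -0.86 -0.24]
```

Everything lines up, so I'll close on the grip.

>>> move_arm:
  rows:
    - [[0, 0, 0], [0, 0, 0]]
    - [[0, 0, 0], [0, 0, 0]]
    - [[0, 0, 0], [0, 0, 0]]
    - [[0, 0, 0], [0, 0, 0]]
    - [[0, 0, 0], [0, 0, 0]]
    - [[0, 0, 0], [0, 0, 0]]
    - [[0, 0, 0], [0, 0, 0]]
    - [[0, 0, 0], [0, 0, 0]]
  jaw: 0

```text
clock: 6.5
ee_pos: [0.573, -0.005, 0.0224]
eef_rot: [-1.092, 1.353, -1.363]
wrist_force: [0.6, 0.3, -1.4]
finger_gap: 0.0293
```

```bash
python3 tf.py .572 -.0074 .022;  python3 - <<'E'
from tf import *
import cv2
i=optics.get_image("wrist")[:,:,::-1]
cv2.imwrite("pics/w6.png",cv2.resize(i[180:380,180:460],None,fx=2.8,fy=2.8))
E
```

```text
t 6.5 pos [ 0.573  -0.005   0.0224] F [ 0.6  0.3 -1.4] gap 0.0293 q [ 0.13  0.52 -0.23  1.92  0.17  0.71 -1.97]
shift units [ 0.1   0.01 -0.02] turn deg [-0.64 -0.72 -0.29]
```

View pics/w6.png

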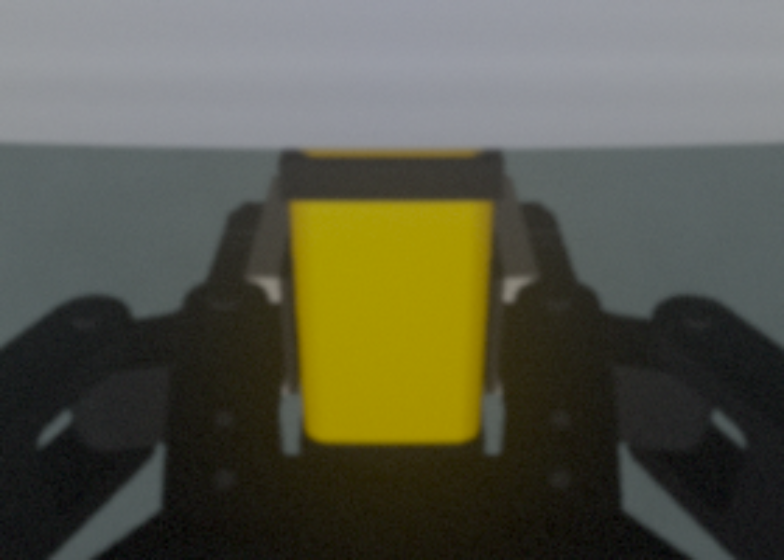

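The opening is 29.3 mm, so the button is flush and the grip is held. I start the pull.

>>> move_arm:
  rows:
    - [[0, 0, -0.2], [0, 0, 0]]
    - [[0, 0, -0.3], [0, 0, 0]]
    - [[0, 0, -0.4], [0, 0, 0]]
    - [[0, 0, -0.4], [0, 0, 0]]

```text
clock: 6.88
ee_pos: [0.5445, 0.001, 0.0224]
eef_rot: [-1.084, 1.347, -1.367]
wrist_force: [3.9, 0.6, -2.5]
finger_gap: 0.0292
```

```bash
python3 tf.py .474 .0145 .0224
```

```text
t 6.88 pos [0.5445 0.001  0.0224] F [ 3.9  0.6 -2.5] gap 0.0292 q [ 0.12  0.47 -0.23  1.99  0.17  0.67 -1.99]
shift units [ 0.05 -0.06 -2.87] turn deg [-1.15 -0.78 -0.38]
```

>>> move_arm:
  rows:
    - [[0, 0, -0.4], [0, 0, 0]]
    - [[0, 0, -0.4], [-0.5, 0, 0]]
    - [[0, 0, -0.4], [-0.5, 0, 0]]
    - [[0, 0, -0.4], [0, 0, 0]]
    - [[0, 0, -0.4], [0, 0, 0]]

```text
clock: 7.3
ee_pos: [0.4925, 0.0118, 0.0224]
eef_rot: [-1.092, 1.356, -1.359]
wrist_force: [5.1, 0.2, -5.9]
finger_gap: 0.0292
```

```bash
python3 tf.py .474 .0145 .0224
```

```text
t 7.3 pos [0.4925 0.0118 0.0224] F [ 5.1  0.2 -5.9] gap 0.0292 q [ 0.12  0.41 -0.25  2.11  0.16  0.64 -2.02]
shift units [ 0.05 -0.01 -0.75] turn deg [-0.49 -0.69 -0.45]
```

>>> move_arm:
  rows:
    - [[0, 0, -0.3], [0, 0, 0]]
    - [[0, 0, -0.25], [0, 0, 0]]
    - [[0, 0, -0.2], [0, 0, 0]]
    - [[0, 0, -0.15], [0, 0, 0]]
    - [[0, 0, -0.15], [0, 0, 0]]

```text
clock: 7.72
ee_pos: [0.4755, 0.0156, 0.0226]
eef_rot: [-1.068, 1.337, -1.37]
wrist_force: [14.8, -0.3, -18.9]
finger_gap: 0.0292
```

```bash
python3 tf.py .474 .0145 .0224
```

```text
t 7.72 pos [0.4755 0.0156 0.0226] F [ 14.8  -0.3 -18.9] gap 0.0292 q [ 0.11  0.37 -0.25  2.16  0.16  0.59 -2.03]
shift units [ 0.05  0.   -0.05] turn deg [-2.07 -0.76 -0.83]
```

Travel is 99.7 mm and the pull force is now 15 N, so this is the hard stop. I'll settle there with a light pull.

>>> move_arm:
  rows:
    - [[0, 0, -0.05], [-0.7, 0, 0]]
    - [[0, 0, -0.05], [-0.7, 0, 0]]
    - [[0, 0, -0.08], [0, 0, 0]]
    - [[0, 0, -0.08], [0, 0, 0]]

```text
clock: 8.05
ee_pos: [0.4753, 0.0157, 0.0225]
eef_rot: [-1.073, 1.346, -1.361]
wrist_force: [9.4, -0.4, -12.8]
finger_gap: 0.0291
```

```bash
python3 tf.py .474 .0145 .0224;python3 - <<'E'
from tf import *
import cv2
i=optics.get_image("wrist")[:,:,::-1]
cv2.imwrite("pics/w7.png",i)
cv2.imwrite("pics/s7.png",optics.get_image("scene")[:,:,::-1])
cv2.imwrite("pics/t7.png",optics.get_image("top")[:,:,::-1])
E
python3 tf.py .474 .0145 .0224
```

```text
t 8.05 pos [0.4753 0.0157 0.0225] F [  9.4  -0.4 -12.8] gap 0.0291 q [ 0.12  0.37 -0.26  2.16  0.15  0.6  -2.02]
shift units [ 0.06  0.   -0.04] turn deg [-1.44 -0.69 -0.98]
t 8.2 pos [0.4753 0.0157 0.0225] F [ 10.9  -0.  -13.2] gap 0.0294 q [ 0.12  0.37 -0.26  2.16  0.15  0.6  -2.02]
shift units [ 0.06  0.   -0.04] turn deg [-1.44 -0.7  -0.98]
```

View pics/w7.png

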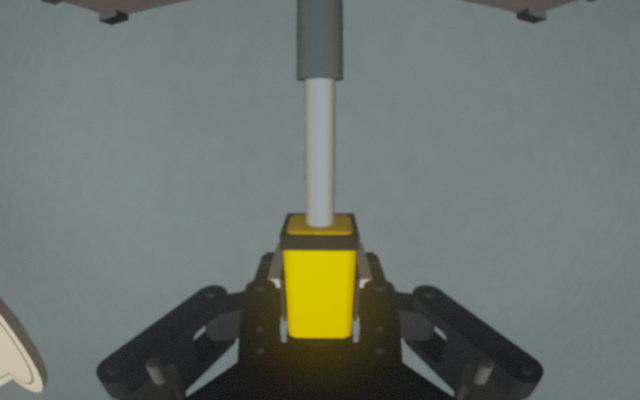

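View pics/s7.png

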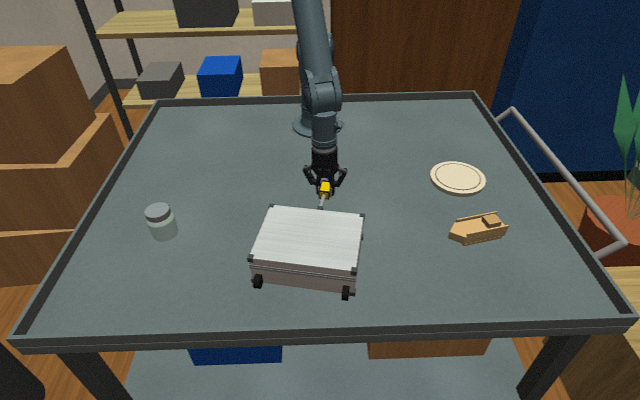

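View pics/t7.png

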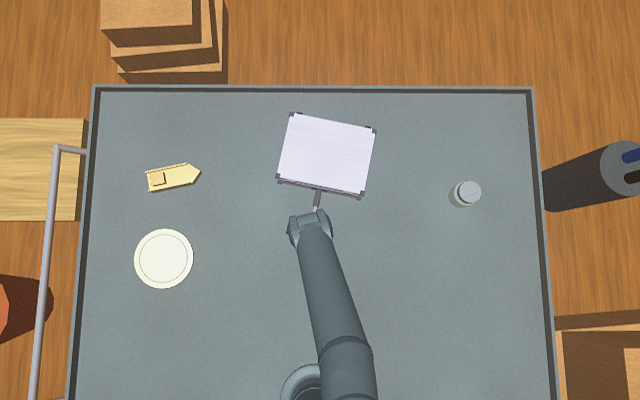

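The wrist view shows the rod fully extended in both sections, with the grip held at (320,275). The scene and top views show the lid shut and the pot, turntable and hull at their starting pixels. The pose is steady, so I'm handing in.

```bash
python3 - <<'E'
from station import ticket
print(ticket.close_job())
E
```

```text
the job is handed in; nothing more can be done
None
```

I pushed the lid shut with the closed fingers, squeezed the grip with its button in, and pulled the handle straight out to its second stop. I handed the job in at 8.2 s, still gripping. It reports no verdict, and I couldn't read the joints directly, so the checks below come from the arm's readings and the pictures.

- **Lid:** the fingertips came to rest on it at a height of 0.090 m, the shut height. The later pictures also show it shut. The last push peaked at 71 N at the wrist, under the 120 N limit but more than I meant.
- **Grip:** the finger opening was 29 mm on the 30 mm block, so the button is flush.
- **Handle:** the tool travelled about 99.7 mm. Resistance then rose from about 4–5 N to 15 N, which fits the hard end. It was standing still under about 10 N of pull at hand-in.
- **Bystanders:** the turntable, pot and hull were at the same pixels as at the start.
- **Off target:** the tool was tilted about 1.4° with about 13 N of vertical load when I handed in. The pose estimates from the cameras differed by 3–5 mm, so I centred the grasp using the close-up wrist view.

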